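# Swing the dust cover off a hose test port and lock it open

### The arm

A 6-joint arm with a two-finger parallel gripper is mounted at the origin on the work surface. World frame = base frame: x ahead of the robot, y to its left, z up, the work surface at z = 0. Lengths are in m, angles in rad, forces in N, time in s.
With the tool pointing down it reaches from about 0.275 to 0.825 m from the base axis. Payload 5.2 kg.
Tool frame: the origin (TCP) lies at the very end of the fingers, on their centre line; the grasp point (between the pads) lies 19 mm behind it; z points along the fingers, y is the line along which they close (so a half turn about z gives the same grasp; the last joint's range is limited). The gripper opens to 93 mm and grips with 3 to 60 N. Pads are 15 mm wide; open, the fingers measure 128 mm over their backs; the gripper's body (75 mm by 188 mm) begins 65 mm behind the grasp point.
Start: joints at [0.92, 0.259, 1.535, -0, 1.348, -0.203], TCP at [0.238, 0.496, 0.219] pointing down, gripper open.
Joint ranges: [-3.14, 3.14], [-0.91, 2.08], [0.19, 2.58], [-1.22, 4.36], [0.22, 2.71], [-3.12, 3.12]. Speed limits (rad/s): [2.57, 2.57, 3.14, 3.14, 3.14, 3.14].

### API

Orientations are given as a unit quaternion [w, x, y, z].
In Python, from cell import robot gives the robot as it stands.
- The arm moves only by the shell command python3 -m creep 'ROWS' [FORCE]. ROWS is JSON, a list of rows, each a list of 7 numbers: the shift along the tool's x, y, z in cm, then the turn, a rotation vector about the tool's x, y, z in degrees, then the finger opening in cm, from 0 to 9.3. A call has 1 to 12 rows; each row shifts and turns the commanded pose from where the row before left it, along the tool's axes as they then stand; what a row does not reach is not made up. A row lasts 1/8 s, in which the tool goes at most 62.5 mm and 10.7 degrees, less where a joint would pass 70% of its speed; a pose out of reach is approached as far as the arm can. A call is refused whole if a number of a shift passes 6.25 or a number of a turn 10.7, either way. A call with a gripper value outside its range is refused whole. The fingers move at their own pace and stop on an object; FORCE is the grip in N (left out, the last holds). Time passes only in rows, so rows that do not move let the fingers close. It gives the time, the measured TCP pose, the force, the opening and the grip force at its end, in the units of the state.
- robot.get_state(): the state, without advancing time (a new reading comes with each control period).
- robot.grab_frame(name): name is "scene" or "top"; returns the picture (384x512x3 uint8, red, green, blue); there is no depth.
- robot.calibration(name): a dict with "intrinsics" (3x3 intrinsics, pixels), "k1" (the pictures are not rectified: a ray, as slopes to the right and down, at radius r is drawn at 1 + k1 r^2 times it, then the intrinsics apply), "camera_from_world" (4x4, takes a point from world to camera coordinates). Camera axes: x right, y up, looking along -z (the intrinsics and any distortion apply to the point x, -y, -z); pixel columns grow to the right and rows downward; lengths in m; the calibration is good to about 2 mm. A picture is of the moment at which its call begins. calibration takes no time and is no camera call.
- robot.sign_off(): hands the job in; it is judged then, once.
The state is a dict: "time": time; "qpos": joint angles; "joint_vel": joint speeds; "joint_efforts": joint torques, N m; "tcp_pos": TCP position; "tcp_rot": TCP orientation; "wrist_force": force on the tool from outside, world axes, zero at the start; "wrist_torque": the same for the moment, N m; "finger_gap": finger opening in m; "grasp_force": force on a finger pad.
Only numpy, scipy, OpenCV 4.12 (cv2) and the standard library are available. Lean on these libraries where they do the work, as an engineer would, in place of code of your own. Each camera call takes 0.05 s, during which the arm holds its last target. There are 200 camera calls.

### The job

Uncover the test port on the blue hose test block: pull the red spring knob up out of its notch, swing the yellow dust cover aside on its pin, and let the plunger drop into the open-position notch of the dark index sector, so that the cover is locked open; then let go. The sector gets re-clamped from day to day, so feel for the notch. Leave the wrench, the brass coupling and the green can where they are.

Things in the scene. Friction and masses are not known exactly. Their poses are not given: they have to be found in the camera images.
- block: Blue steel test block, 250 x 250 x 35 mm high, fixed. Origin on the bench under the cover's pin, at the block's centre; z up, x and y along its sides. In this frame the closed cover's knob lies in direction (-1, +1) from the pin, the port in direction (+1, -1). A flat index track 36 mm wide, face 49 mm above the bench, runs round the pin under the knob: first aluminium, then the dark steel index sector.
- pin (a point): Centre of the top of the cover's vertical steel pivot pin, 70 mm above the bench. Only the knob and its barrel stand higher.
- port (a point): Centre of the mouth of the brass test port, a ring 68 mm across, 51 mm above the bench, 85 mm from the pin.
- disc (a point): Centre of the top face of the cover's yellow disc (84 mm across), 62 mm above the bench, 85 mm from the pin. The cover is a flat yellow bar 8 mm thick, 34 mm wide, about 237 mm long overall, disc at one end, knob at the other, straight across the pin.
- knob (a point): Centre of the red spring knob, an upright plain cylinder 36 mm across and 40 mm tall, on the cover's tail 95 mm from the pin axis. With the plunger down its centre is 109 mm, its top 129 mm and its underside 89 mm above the bench; a steel barrel 30 mm across stands below it up to 84 mm.
- cover (a joint): Swing about the vertical pin, rad: 0 closed over the port, grows counter-clockwise from above, stop at 2.0. In a notch it is locked (0.02 to 0.04 rad of play). It takes 1.5 N at the knob, up to 5 N with the plunger riding on the track. Two notches only, 14 mm wide along the arc: closed at 0; open in the dark sector, somewhere between 1.30 and 1.75 rad, different every time.
- plunger (a joint): Lift of the knob and plunger straight up, m: 0 fully down in a notch, 0.011 riding on the track, clear of it from 0.013, upper stop 0.022. A spring always pushes down: 7 N at 0, 10 N at 0.011, 13 N at the stop. The 10 mm round-nosed plunger drops into a notch by itself when slid over it with the knob free to sink, and then stops the swing.
- wrench: Open-ended steel wrench about 190 mm long lying on the bench, a bystander.
- coupling: Brass hose coupling, upright, 48 mm across and 70 mm tall; origin at the centre of its underside, a bystander.
- canister: Green can with a pale lid, upright, 66 mm across and 150 mm tall; origin at the centre of its underside, a bystander.

How it is judged:
By the outcome, as a careful person would: the job done as asked, in the order asked, and still so for the second after the job is handed in, with the robot touching nothing.
It also fails if it takes over 43 s, if anything falls off the work surface, if the arm or the gripper's body presses on something with over 40 N, if the wrist force passes 120 N, or if a joint passes its speed limit or range.

## Working session

There is one attempt and no reset: what is moved stays moved. The work goes in short steps, Python scripts to look and compute and a shell command to move; the robot and the scene stay as the last step left them, time stands still between calls to the robot, and variables do not carry over. Pictures are saved under pics/ and viewed, at most 10 in all, crops included, and the job is handed in when it is done.

```bash
mkdir -p pics; ls; python3 - <<'E'
from cell import robot
import cv2,numpy as np
for n in("scene","top"):
    f=robot.grab_frame(n); cv2.imwrite(f"pics/{n}0.png",f[:,:,::-1])
    c=robot.calibration(n); print(n,c)
s=robot.get_state();print(s['tcp_pos'],s['tcp_rot'],s['time'])
E
```

```text
pics
scene {'intrinsics': array([[356.98867709,   0.        , 251.38617488],
       [  0.        , 356.98867709, 192.35570719],
       [  0.        ,   0.        ,   1.        ]]), 'k1': -0.06408822550830341, 'camera_from_world': array([[ 0.60899737,  0.79295818,  0.01842664, -0.35508528],
       [-0.58937636,  0.43685374,  0.6795545 ,  0.28844097],
       [ 0.53080855, -0.42470713,  0.73339358, -1.39549807],
       [ 0.        ,  0.        ,  0.        ,  1.        ]])}
top {'intrinsics': array([[373.84465671,   0.        , 254.66053738],
       [  0.        , 373.84465671, 193.27114836],
       [  0.        ,   0.        ,   1.        ]]), 'k1': -0.11187629445351235, 'camera_from_world': array([[-0.08797113, -0.99611242,  0.00459635,  0.05393466],
       [ 0.97424934, -0.08507681,  0.20880651, -0.59408897],
       [-0.20760372,  0.02284693,  0.97794617, -0.91379659],
       [ 0.        ,  0.        ,  0.        ,  1.        ]])}
[0.23781553 0.49538594 0.21791193] [-3.41166278e-04  2.22042222e-01  9.75036707e-01 -7.45231642e-04] 0.1
```

View pics/top0.png

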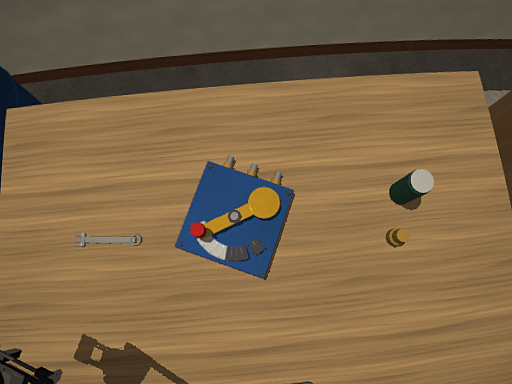

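View pics/scene0.png

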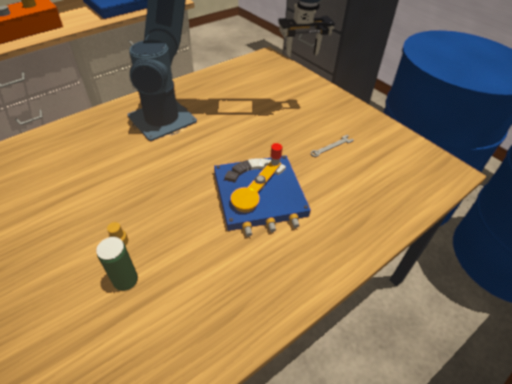

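Top view: knob at about (197,229), pin (235,216), disc (264,203), and the dark sector runs from about (232,254) to (258,247). In the scene view the knob is at (276,151) and the disc at (245,199).

```bash
cat >h.py <<'E'
import cv2,numpy as np
from cell import robot
def ray(n,uv):
    c=robot.calibration(n);K=c['intrinsics'];T=c['camera_from_world']
    p=cv2.undistortPoints(np.array([[uv]],float),K,np.array([c['k1'],0,0,0.])).ravel()
    R=T[:3,:3];return -R.T@T[:3,3],R.T@np.array([p[0],-p[1],-1])
def onz(n,uv,z):
    o,d=ray(n,uv);return o+d*(z-o[2])/d[2]
def two(a,b):
    (o,d),(p,e)=ray("top",a),ray("scene",b)
    s=np.linalg.lstsq(np.c_[d,-e],p-o,rcond=None)[0]
    return (o+d*s[0]+p+e*s[1])/2,np.linalg.norm(o+d*s[0]-p-e*s[1])
def blobs(f,col):
    h=cv2.cvtColor(f,cv2.COLOR_RGB2HSV)
    m=cv2.inRange(h,*{'red':((0,170,90),(6,255,255)),'yel':((18,180,110),(30,255,255)),'blue':((105,150,40),(125,255,255))}[col])
    n,_,st,ce=cv2.connectedComponentsWithStats(m)
    return m,[(st[i],ce[i]) for i in range(1,n) if st[i][4]>25]
E
python3 - <<'E'
from h import *
P={}
for n in("top","scene"):
    f=cv2.imread(f"pics/{n}0.png")[:,:,::-1].copy()
    for c in('red','yel'):
        m,b=blobs(f,c)
        for s,ce in b:print(n,c,s,ce.round(1))
print("knob",two((197.3,229),(276,151)))
t=cv2.imread("pics/top0.png");a=cv2.resize(t[150:290,165:305],(560,560),interpolation=3);cv2.imwrite("pics/c.png",a)
print('pin',onz('top',(235,216),.07),'disc',onz('top',(264,203),.062),'knobtop',onz('top',(197,229),.12))
f=t[:,:,::-1].copy();m,b=blobs(f,'blue')
for s,ce in b:print(s,ce)
for uv in((208,162),(294,190),(266,278),(176,246)):print(onz('top',uv,.035))
print('dark',onz('top',(232,254),.049),onz('top',(258,247),.049))
E
```

```text
top red [191 223  14  14 151] [197.1 229.2]
top yel [235 187  45  34 919] [260.6 203.8]
top yel [204 213  31  21 292] [218.5 223.4]
scene red [272 143  10  16 132] [276.1 150.5]
scene yel [260 164  19  17 155] [268.4 170.7]
scene yel [231 181  33  29 585] [246.3 196.6]
scene yel [107 222  20  21 201] [116.7 230.7]
knob (array([0.50983405, 0.150081  , 0.11029504]), np.float64(4.551963629024376e-05))
pin [0.54007986 0.05728838 0.07      ] disc [ 0.56878198 -0.02017408  0.062     ] knobtop [0.5086411 0.1494385 0.12     ]
[  0  67  19  40 104] [12.89423077 86.88461538]
[  0 138   3  15  26] [  0.80769231 145.46153846]
[ 175  162  118  116 5746] [233.85259311 216.36042464]
[0.70083866 0.12083296 0.035     ]
[ 0.60214288 -0.10538229  0.035     ]
[ 0.37734761 -0.0083668   0.035     ]
[0.47937984 0.21923618 0.035     ]
dark [0.44563928 0.07343018 0.049     ] [0.45769067 0.00531457 0.049     ]
```

View pics/c.png

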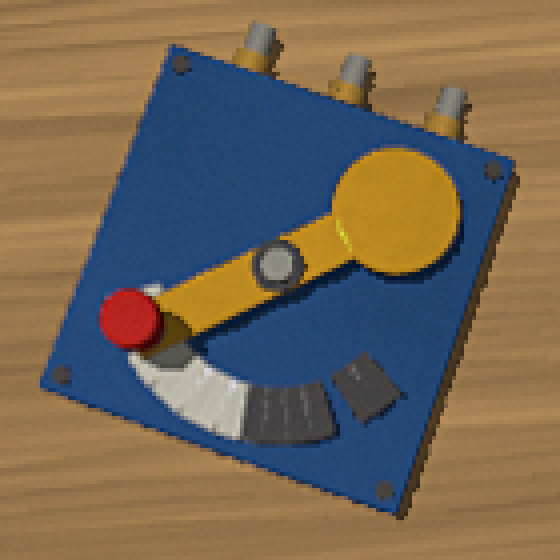

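```bash
python3 -m creep '[[-3.58,-1.78,0,0,0,0,9.3],[-3.58,-1.78,0,0,0,0,9.3],[-3.58,-1.78,0,0,0,0,9.3],[-3.58,-1.78,0,0,0,0,9.3],[-3.58,-1.78,0,0,0,0,9.3],[-3.58,-1.78,0,0,0,0,9.3],[-3.58,-1.78,0,0,0,0,9.3],[-3.58,-1.78,0,0,0,0,9.3],[-3.58,-1.78,0,0,0,0,9.3],[-3.58,-1.78,0,0,0,0,9.3],[-3.58,-1.78,0,0,0,0,9.3],[0,0,0,0,0,0,9.3]]'
python3 -m creep '[[0,0,0,0,0,9,9.3],[0,0,0,0,0,9,9.3],[0,0,0,0,0,9,9.3],[0,0,0,0,0,9,9.3],[0,0,0,0,0,9,9.3],[0,0,0,0,0,0,9.3]]'
python3 - <<'E'
from h import *
t=cv2.imread("pics/top0.png")
for uv in((248.75,248),(246.5,247)):
  g=onz('top',uv,.049)-np.array([.54,.057,.049]);print(np.hypot(*g[:2]),np.degrees(np.arctan2(g[1],g[0]))%360)
E
```

```text
time: 1.6
tcp_pos: [0.5095, 0.1467, 0.218]
tcp_rot: [-0.0, 0.224, 0.975, -0.0]
wrist_force: [0.2, 0.5, 0.7]
finger_gap: 0.0931
grasp_force: 0.0
time: 2.35
tcp_pos: [0.5075, 0.1496, 0.2185]
tcp_rot: [-0.0, 0.577, 0.817, -0.0]
wrist_force: [-0.1, 0.4, 0.1]
finger_gap: 0.0927
grasp_force: 0.0
0.08730158741079974 198.52105919623546
0.08274588274479541 195.54595217402058
```

```bash
python3 -m creep '[[0,0,3.5,0,0,0,9.3],[0,0,3.5,0,0,0,9.3],[0,0,3,0,0,0,9.3],[0,0,2.3,0,0,0,9.3],[0,0,0,0,0,0,9.3]]'
python3 - <<'E'
from h import *
for n,(x,y) in {"scene":(276,151),"top":(197,229)}.items():
    f=robot.grab_frame(n);print(n,[(s.tolist(),c.round(1)) for s,c in blobs(f,'red')[1]])
    globals()[n]=cv2.resize(f[y-50:y+50,x-50:x+50],(400,400),interpolation=3)
cv2.imwrite("pics/d.png",np.hstack([scene,top])[:,:,::-1])
E
```

```text
time: 2.98
tcp_pos: [0.5063, 0.1491, 0.094]
tcp_rot: [-0.002, 0.577, 0.817, -0.001]
wrist_force: [-0.9, 0.1, -0.4]
finger_gap: 0.0929
grasp_force: 0.0
scene [([272, 144, 10, 15, 126], array([276.1, 150.7]))]
top []
```

View pics/d.png

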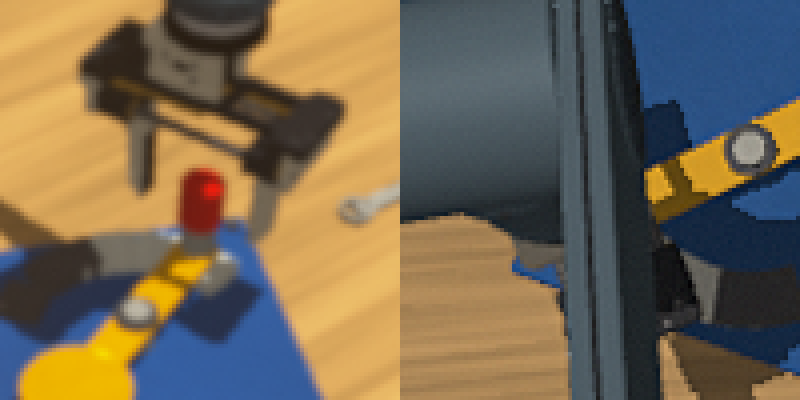

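The scene crop shows the red knob (200,200 in the left crop) between the two open fingers. I'll close on it.

```bash
python3 -m creep '[[0,0,0,0,0,0,3.2],[0,0,0,0,0,0,3.2],[0,0,0,0,0,0,3.2],[0,0,0,0,0,0,3.2],[0,0,0,0,0,0,3.2],[0,0,0,0,0,0,3.2],[0,0,0,0,0,0,3.2],[0,0,0,0,0,0,3.2]]' 35
```

```text
time: 4.08
tcp_pos: [0.5084, 0.1488, 0.0956]
tcp_rot: [0.0, 0.578, 0.816, 0.0]
wrist_force: [0.9, 1.3, -0.5]
finger_gap: 0.0354
grasp_force: 35.0
```

```bash
python3 -m creep '[[0,0,-0.6,0,0,0,3.2],[0,0,-0.6,0,0,0,3.2],[0,0,-0.5,0,0,0,3.2],[0,0,0,0,0,0,3.2],[0,0,0,0,0,0,3.2]]'; python3 - <<'E'
from h import *
f=robot.grab_frame("scene");print([(s.tolist(),c.round(1)) for s,c in blobs(f,'red')[1]])
E
```

```text
time: 4.7
tcp_pos: [0.5081, 0.1487, 0.1123]
tcp_rot: [-0.0, 0.578, 0.816, -0.0]
wrist_force: [3.0, -1.0, -12.3]
finger_gap: 0.0358
grasp_force: 35.0
[([271, 140, 10, 15, 126], array([275.4, 146.4]))]
```

```bash
python3 -m creep '[[-0.05,-0.99,0,0,0,-6,3.2],[-0.05,-0.99,0,0,0,-6,3.2],[-0.05,-0.99,0,0,0,-6,3.2],[-0.05,-0.99,0,0,0,-6,3.2],[-0.05,-0.99,0,0,0,-6,3.2],[0,0,0,0,0,0,3.2]]'
```

```text
time: 5.5
tcp_pos: [0.4681, 0.1199, 0.1128]
tcp_rot: [0.001, 0.347, 0.938, -0.001]
wrist_force: [4.6, -5.2, -11.6]
finger_gap: 0.0357
grasp_force: 35.0
```

```bash
python3 -m creep '[[-0.05,-0.99,0,0,0,-6,3.2],[-0.05,-0.99,0,0,0,-6,3.2],[-0.05,-0.99,0,0,0,-6,3.2],[-0.05,-0.99,0,0,0,-6,3.2],[-0.05,-0.99,0,0,0,-6,3.2],[-0.05,-0.99,0,0,0,-6,3.2],[-0.04,-0.66,0,0,0,-4,3.2],[0,0,0,0,0,0,3.2]]'
python3 - <<'E'
from h import *
f=robot.grab_frame("scene");print([(s.tolist(),c.round(1)) for s,c in blobs(f,'red')[1]])
x,y=255,170
cv2.imwrite("pics/e.png",cv2.resize(f[y-60:y+60,x-60:x+60],(480,480),interpolation=3)[:,:,::-1])
E
```

```text
time: 6.5
tcp_pos: [0.4467, 0.0592, 0.1133]
tcp_rot: [0.002, 0.006, 1.0, -0.001]
wrist_force: [6.9, -5.5, -12.5]
finger_gap: 0.0355
grasp_force: 35.0
[([239, 140, 8, 16, 111], array([242.2, 146.8]))]
```

View pics/e.png

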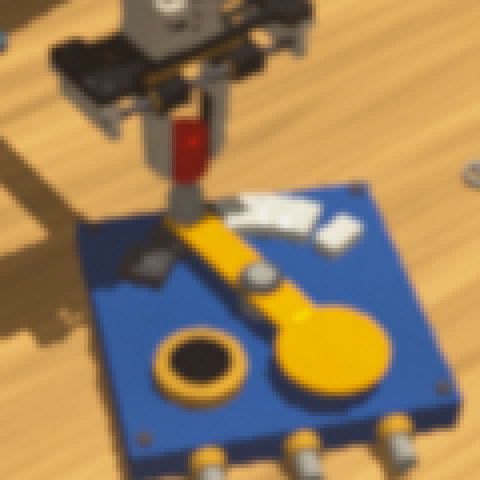

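The cover is swung about 70°, the port (200,355) is uncovered, and the sector's gap lies ahead. Next I lower the plunger to the track and loosen the fingers.

```bash
python3 -m creep '[[0,0,0.3,0,0,0,3.2],[0,0,0.3,0,0,0,3.2],[0,0,0,0,0,0,3.2]]';python3 -m creep '[[0,0,0,0,0,0,4.2],[0,0,0,0,0,0,4.2],[0,0,0.5,0,0,0,4.2],[0,0,0,0,0,0,4.2]]'
```

```text
time: 6.92
tcp_pos: [0.4468, 0.0594, 0.1073]
tcp_rot: [0.002, 0.006, 1.0, -0.001]
wrist_force: [5.9, -4.4, -9.7]
finger_gap: 0.0356
grasp_force: 35.0
time: 7.42
tcp_pos: [0.4446, 0.0608, 0.1014]
tcp_rot: [-0.0, 0.006, 1.0, 0.0]
wrist_force: [0.1, 0.4, 0.5]
finger_gap: 0.042
grasp_force: 0.0
```

```bash
cat >s.py <<'E'
from h import *
f=robot.grab_frame("scene");print([(s.tolist(),c.round(1)) for s,c in blobs(f,'red')[1]])
E
python3 s.py; python3 -m creep '[[0,-0.33,0,0,0,-2,4.2],[0,-0.33,0,0,0,-2,4.2],[0,-0.33,0,0,0,-2,4.2],[0,-0.33,0,0,0,-2,4.2]]';python3 s.py;python3 -m creep '[[0,-0.33,0,0,0,-2,4.2],[0,-0.33,0,0,0,-2,4.2],[0,0,0,0,0,0,4.2]]'; python3 s.py
```

```text
[([238, 142, 9, 15, 124], array([241.8, 148.8]))]
time: 7.98
tcp_pos: [0.4457, 0.0489, 0.1017]
tcp_rot: [0.0, -0.064, 0.998, 0.001]
wrist_force: [0.6, 7.2, -0.5]
finger_gap: 0.0422
grasp_force: 3.7
[([235, 142, 10, 16, 130], array([239.8, 149.6]))]
time: 8.4
tcp_pos: [0.4466, 0.0412, 0.1017]
tcp_rot: [0.0, -0.099, 0.995, 0.0]
wrist_force: [-0.0, 1.5, 0.5]
finger_gap: 0.042
grasp_force: 0.7
[([234, 143, 9, 16, 130], array([238. , 150.7]))]
```

```bash
for i in 1 2; do python3 -m creep '[[0,-0.33,0,0,0,-2,4.2],[0,-0.33,0,0,0,-2,4.2],[0,0,0,0,0,0,4.2]]'; python3 s.py; done
```

```text
time: 8.82
tcp_pos: [0.4478, 0.0343, 0.1016]
tcp_rot: [-0.0, -0.133, 0.991, -0.0]
wrist_force: [0.2, 0.4, 0.8]
finger_gap: 0.0419
grasp_force: 0.0
[([233, 145, 9, 15, 118], array([236.8, 152.1]))]
time: 9.25
tcp_pos: [0.4497, 0.0278, 0.1016]
tcp_rot: [-0.0, -0.167, 0.986, -0.0]
wrist_force: [0.0, 0.4, -0.0]
finger_gap: 0.0421
grasp_force: 0.0
[([232, 148, 8, 16, 117], array([235.5, 155.4]))]
```

```bash
python3 -m creep '[[0,-0.33,0,0,0,-2,4.2],[0,0,0,0,0,0,4.2],[0,0,0,0,0,0,4.2]]'; python3 s.py; python3 -m creep '[[0,-0.2,0,0,0,-1,4.2],[0,0,0,0,0,0,4.2]]'; python3 s.py
```

```text
time: 9.68
tcp_pos: [0.4508, 0.025, 0.1017]
tcp_rot: [-0.0, -0.185, 0.983, -0.0]
wrist_force: [-0.1, -0.6, -1.2]
finger_gap: 0.0419
grasp_force: 0.0
[([232, 149, 8, 16, 110], array([235.2, 156. ]))]
time: 9.98
tcp_pos: [0.4514, 0.0234, 0.1016]
tcp_rot: [-0.0, -0.194, 0.981, 0.0]
wrist_force: [-0.2, 1.8, 0.6]
finger_gap: 0.0424
grasp_force: 1.0
[([232, 149, 8, 16, 106], array([235. , 156.4]))]
```

```bash
python3 -m creep '[[0,-0.25,0,0,0,-1,4.2],[0,0,0,0,0,0,4.2]]'; python3 s.py;  python3 -m creep '[[0,-0.15,0,0,0,-1,4.2],[0,0,0,0,0,0,4.2]]'; python3 s.py
```

```text
time: 10.28
tcp_pos: [0.4518, 0.0229, 0.1016]
tcp_rot: [-0.0, -0.202, 0.979, 0.002]
wrist_force: [-1.9, 10.3, 4.1]
finger_gap: 0.0422
grasp_force: 4.9
[([232, 149, 8, 16, 106], array([235.1, 156.6]))]
time: 10.58
tcp_pos: [0.4522, 0.0227, 0.1016]
tcp_rot: [-0.0, -0.21, 0.978, 0.003]
wrist_force: [-0.9, 15.2, 4.2]
finger_gap: 0.0421
grasp_force: 7.0
[([232, 149, 8, 16, 105], array([235. , 156.6]))]
```

Pushing with 15 N no longer moves the cover, so it is locked. I'll back off, open and retreat upward.

```bash
python3 -m creep '[[0,0.4,0,0,0,0,4.2],[0,0.3,0,0,0,0,5],[0,0,0,0,0,0,6],[0,0,0,0,0,0,7],[0,0,0,0,0,0,7]]'; python3 -m creep '[[0,0,-2,0,0,0,7],[0,0,-3,0,0,0,7],[0,0,-4,0,0,0,7],[-4,0,-3,0,0,0,7],[-4,0,0,0,0,0,7],[4,0,0,0,0,0,7],[0,0,0,0,0,0,7]]'
python3 - <<'E'
from h import *
t=robot.grab_frame("top");f=robot.grab_frame("scene")
for n in (t,f):print([(s.tolist(),c.round(1)) for s,c in blobs(n,'red')[1]])
a=cv2.resize(t[155:285,170:300],(400,400),interpolation=3);b=cv2.resize(f[120:240,200:320],(400,400),interpolation=3)
cv2.imwrite("pics/g.png",np.hstack([a,b])[:,:,::-1])
E
```

```text
time: 11.25
tcp_pos: [0.4503, 0.0256, 0.1017]
tcp_rot: [-0.0, -0.211, 0.978, -0.0]
wrist_force: [0.0, -0.6, 0.0]
finger_gap: 0.0697
grasp_force: 0.0
time: 12.12
tcp_pos: [0.4851, 0.0421, 0.2207]
tcp_rot: [-0.001, -0.211, 0.978, 0.0]
wrist_force: [0.3, -0.2, 0.7]
finger_gap: 0.0697
grasp_force: 0.0
[([243, 243, 14, 13, 116], array([249.8, 248.9]))]
[([229, 149, 10, 16, 137], array([233.6, 156.6]))]
```

View pics/g.png

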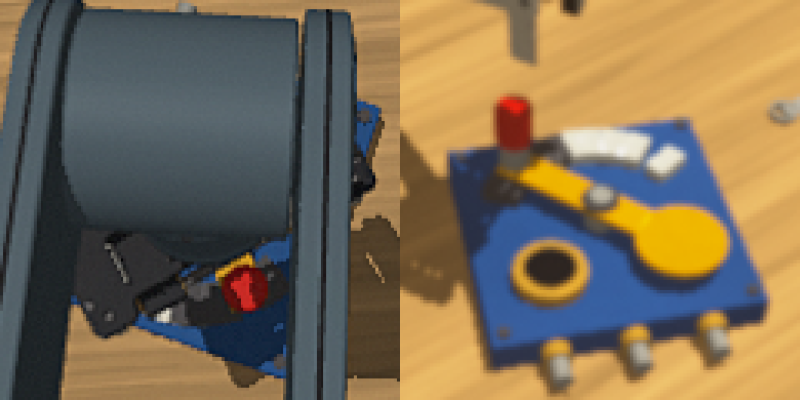

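The port is uncovered and the robot is clear. The knob is at about (250,249) in the top view and (234,157) in the scene view. I'll check its height before handing in.

```bash
python3 - <<'E'
from h import *
k,e=two((249.8,248.9),(233.6,156.6));print(k,e)
g=k-np.array([.54,.057,0]);print(np.hypot(*g[:2]),np.radians(np.degrees(np.arctan2(g[1],g[0]))%360-109.7))
E
```

```text
[0.45174334 0.02793998 0.1095905 ] 0.003182776246642516
0.09291782585572977 1.545053068411057
```

Knob centre comes out at 0.1096 m, which matches the plunger fully down (0.109 m), with the cover at about 1.545 rad.

```bash
python3 -c "
from cell import robot
print(robot.sign_off())"
```

```text
the job is handed in; nothing more can be done
None
```

The dust cover is swung open and locked in the open notch at about 1.55 rad; the plunger is fully down, the port uncovered, the robot clear of everything, and the job handed in at about 12 s.

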